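# Clamp a transformer with a coaxial feed and lock

### The arm

A 7-joint arm with a two-finger parallel gripper is mounted at the origin on a cart in front of the work surface, level with it; the furniture and walls round the work are solid. World frame = base frame: x ahead of the robot, y to its left, z up, the work surface at z = 0. Lengths are in m, angles in rad, forces in N, time in s.
With the tool pointing down it reaches from about 0.4 to 0.85 m from the base axis. Payload 10.4 kg.
Tool frame: the origin (TCP) lies on the centre line of the jaws, within the pads' length; the fingertips stand 17 mm ahead of it and the grasp point (between the pads) lies 2 mm behind it (manip.tcp_to_tips is the distance from the TCP to the fingertips, in m); z points along the fingers, x is the direction in which the jaws open and shut, and the axes are right-handed (so a half turn about z gives the same grasp; the last joint's range is limited). The gripper opens to 85 mm and grips with 20 to 120 N. Pads are 22 mm wide; open, the fingers measure 114 mm over their backs; the gripper's body (76 mm by 85 mm) begins 54 mm behind the grasp point. The pads swing forward as they close: fully open they stand 13 mm farther back than shut.
Start: joints at [-1.211, 0.332, -0.065, 1.46, 0.022, 1.35, -0.088], TCP at [0.233, 0.58, 0.219] pointing down, gripper open.
Joint ranges: [-2.6, 2.6], [-0.5, 2.12], [-1.47, 1.34], [0.16, 2.42], [-1.27, 4.41], [0.06, 2.06], [-2.6, 2.6]. Speed limits (rad/s): [2.22, 2.22, 2.79, 2.79, 3.14, 3.14, 3.14].

### API

Orientations are given as a unit quaternion [x, y, z, w].
In Python, from workcell import manip gives the robot as it stands.
- The arm moves only by the shell command python3 -m pendant 'ROWS' [FORCE]. ROWS is JSON, a list of rows, each a list of 3 entries, a list of its own where there are three numbers: the shift along the world's x, y, z in cm, then the turn, a rotation vector about the world's x, y, z in degrees, then the closure in counts, from 0 (fully open) to 255 (shut). A call has 1 to 12 rows; each row shifts and turns the pose as measured when the row begins; what a row does not reach is not made up. A row lasts 1/8 s, in which the tool goes at most 62.5 mm and 10.7 degrees, less where a joint would pass 70% of its speed; a pose out of reach is approached as far as the arm can. A call is refused whole if a number of a shift passes 6.25 or a number of a turn 10.7, either way. A call with a gripper value outside its range is refused whole. The fingers move at their own pace and stop on an object; FORCE is the grip in N (left out, the last holds). Time passes only in rows, so rows that do not move let the fingers close. It gives the time, the measured TCP pose, the force and the opening at its end, in the units of the state.
- manip.get_obs(): the state, without advancing time (a new reading comes with each control period).
- manip.camera(name): name is "scene" or "top" or "wrist"; returns a dict with "pixels" (384x512x3 uint8, red, green, blue), "range_z" (384x512 float32, m along the optical axis (not along the pixel's ray), 0 where there is no reading), "K" (3x3 intrinsics, pixels), "dist" ([k1, k2, p1, p2, k3] as OpenCV has them; the pictures are not rectified), "origin" and "rotation" of the camera in the world; the wrist camera has in their place "hand_eye" (4x4, takes a point from camera to tool coordinates, whose origin is the TCP and whose axes are the tool frame's). Camera axes: x right, y down, z forward; pixel columns grow to the right and rows downward; lengths in m; the calibration is good to about 2 mm. A picture is of the moment at which its call begins: read the wrist's pose just before it.
- manip.hand_in(): hands the job in, once; it reports no verdict.
The state is a dict: "clock": time; "joint_pos": joint angles; "joint_velocities": joint speeds; "tau": joint torques, N m; "position": TCP position; "ee_rot": TCP orientation; "ft_force": force on the tool from outside, world axes, zero at the start; "torque": the same for the moment, N m; "grip_width": opening from 0.0 (shut) to 1.0 (fully open).
Only numpy, scipy, OpenCV 4.12 (cv2) and the standard library are available. Lean on these libraries where they do the work, as an engineer would, in place of code of your own. Each camera call takes 0.05 s, during which the arm holds its last target.

### The job

Clamp the small transformer under the hold-down press: turn only the wide outer ring clockwise, by feel, until the sprung pad presses on the transformer with about 12 N, and never force it much beyond that; the narrow inner knob must stay where it is meanwhile. Then turn only the inner knob clockwise to its stop to lock the feed, without shifting the ring, and let go. Leave the transformer where it stands and do not disturb the things around the press.

Things in the scene. Friction and masses are not known exactly. Their poses are not given: they have to be found in the camera images.
- press: C-frame hold-down press fixed to the bench. Origin on the upright axis of its two concentric knobs, at bench level; x points to the column (axis to column 68 mm), z up. Arm top at 96.5 mm; feet 10 mm high, 38 mm either side. A 20 mm round pad hangs under the arm on the axis, sprung at 4 N per mm; its reach was set by hand and is unknown: it starts 1 to 16 mm above the transformer, so feel for contact
- feed_ring (a joint): outer ring angle, rad, positive clockwise from above, range 0 to 1.6, starts at 0 to 0.2. 1 rad clockwise lowers the pad 15 mm. Turning it freely takes a steady 0.36 N m; after the pad touches (somewhere from 0.26 to 1.08 rad) each 0.1 rad adds 6 N of press and 0.09 N m to the moment, so 12 N is 0.2 rad past contact and 0.18 N m above free turning. It stays where it is left
- ring_grip (a point): centre of the outer ring (black, knurled, 56 mm diameter, 22 mm high) on the axis, 110 mm above the bench; the ring spans 11 mm below to 11 mm above this point. Grip across its diameter in any direction from above, the narrow knob standing between the fingers
- lock_knob (a joint): angle of the inner lock knob in rad, positive clockwise seen from above; starts between 0 and 0.3, fully locked at its stop, 1.4. It turns lightly (0.04 N m), so a brush of a finger moves it
- lock_grip (a point): on the axis of the inner lock knob (bare metal, knurled, 23 mm diameter, 27 mm high), 137 mm above the bench; the knob spans 15 mm below to 12 mm above this point, its foot 1 mm over the ring's top face. Grip across its diameter in any direction from above
- lock_mark (a point): point on the upper rim of the inner lock knob, 11.5 mm from the axis, at the end of its index line; turns with the knob
- transformer: small transformer, 30 x 42 x 36 mm tall, loose on the bench under the pad. Origin at the centre of its underside, z up
- paste_jar: bystander: small screw-lid jar, 45 mm across and 37 mm tall, loose beside the press; origin at the centre of its underside
- flux_bottle: bystander: small capped bottle, 37 mm across and 82 mm tall, loose beside the press; origin at the centre of its underside
- loupe: bystander: short black magnifier tube, 34 mm across and 27 mm tall, loose beside the press; origin at the centre of its underside
- terminal_block: bystander: screw terminal block, 22 x 36 x 17 mm, loose beside the press; origin at the centre of its underside
Things that resemble listed ones, but are neither listed nor needed, are in the scene too. What is shaped like the transformer but green is not meant.

How it is judged:
On the way, in this order (a step that is already met when the one before it is completed fails the run):
1. the pad presses on the transformer with 7 to 17 N while the lock knob is still where it was (contact force between press and transformer between 7 and 17 N and distance of lock_mark from where it was at the start of the episode below 0.003 m), for 0.3 s.
2. the lock knob is turned to its stop with the press kept (contact force between press and transformer between 7 and 17 N and value of joint lock_knob above 1.3 rad), for 0.2 s.
At the end, for the whole second after the job is handed in: The pad still presses on the transformer with 7 to 17 N, the inner lock knob is at its stop (within 0.1 rad), and the transformer stands upright and at rest within 6 mm of where it was (all of step 2 and distance of transformer from where it was at the start of the episode below 0.006 m and angle between transformer's own z axis and vertical below 0.08 rad and linear speed of transformer below 0.01 m/s); the robot touches nothing.
It fails at once if the transformer is pressed with more than 21 N (contact force between press and transformer above 21 N).
It fails at once if a thing beside the press is pushed more than 25 mm (distance of any of paste_jar, flux_bottle, loupe, terminal_block from where it was at the start of the episode above 0.025 m).
It also fails if it takes over 69 s, if anything falls off the work surface, if the arm or the gripper's body presses on something with over 40 N, if the wrist force passes 120 N, or if a joint passes its speed limit or range.

## Working session

There is one attempt and no reset: what is moved stays moved. The work goes in short steps, Python scripts to look and compute and a shell command to move; the robot and the scene stay as the last step left them, time stands still between calls to the robot, and variables do not carry over. Pictures are saved under pics/ and viewed, and the job is handed in when it is done.

```bash
mkdir -p pics; ls; python3 - <<'E'
from workcell import manip
import cv2
print(manip.get_obs())
for n in ["scene","top","wrist"]:
    c=manip.camera(n); cv2.imwrite(f"pics/{n}0.png",c["pixels"][:,:,::-1])
    import pickle; pickle.dump(c,open(f"{n}0.pkl","wb"))
    print(n,c["K"].tolist(),c["dist"],c.get("origin"),c.get("rotation"),c.get("hand_eye"))
E
```

```text
pics
{'clock': 0.0, 'joint_pos': array([-1.21059428,  0.33288542, -0.06474797,  1.46098835,  0.02158278,
        1.34988305, -0.0884604 ]), 'joint_velocities': array([-0.00107144, -0.00118075,  0.00061298,  0.00132076,  0.00254999,
        0.00065405, -0.00028634]), 'tau': array([ 8.17251166e-04, -6.25449228e+01,  4.96007153e-02, -3.91618896e+01,
        1.61573128e-02,  9.83608566e-03,  1.69323363e-05]), 'position': array([0.23327158, 0.57939289, 0.21858514]), 'ee_rot': array([ 8.28681108e-01,  5.59720539e-01, -5.98369438e-04,  4.26217846e-04]), 'ft_force': array([-0.86251875, -0.05456301,  0.63350234]), 'torque': array([ 0.00252627, -0.05277758,  0.06937639]), 'grip_width': 1.0019279334019362}
scene [[451.9886472310614, 0.0, 256.05188132190136], [0.0, 451.9886472310614, 195.05381425183543], [0.0, 0.0, 1.0]] [0.03104804 0.         0.         0.         0.        ] [-0.01299097  0.94440613  0.56548817] [-0.31061583  0.81342808 -0.45711761  0.18137272] None
top [[497.9501183816522, 0.0, 256.6496696389808], [0.0, 497.9501183816522, 198.7537975872152], [0.0, 0.0, 1.0]] [-0.01817987  0.          0.          0.          0.        ] [0.42967259 0.44980852 1.02398093] [-0.70265777  0.7113051  -0.01256005  0.01262351] None
wrist [[312.84033968507686, 0.0, 257.1295025079127], [0.0, 312.84033968507686, 194.3730821709836], [0.0, 0.0, 1.0]] [0.02717464 0.         0.         0.         0.        ] None None [[ 9.99999810e-01 -2.42881759e-04 -5.66183036e-04 -9.69726807e-04]
 [ 4.12410887e-04  9.46631127e-01  3.22318691e-01 -8.26298890e-02]
 [ 4.57681155e-04 -3.22318863e-01  9.46631048e-01 -1.55054662e-01]
 [ 0.00000000e+00  0.00000000e+00  0.00000000e+00  1.00000000e+00]]
```

View pics/scene0.png

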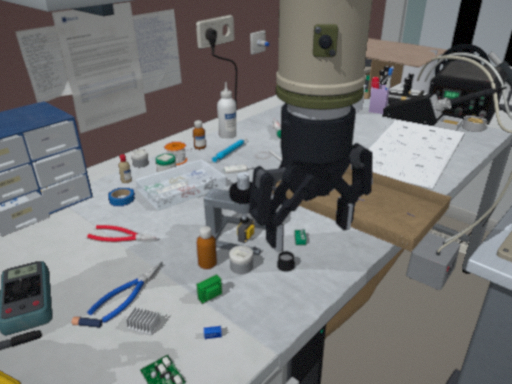

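View pics/top0.png

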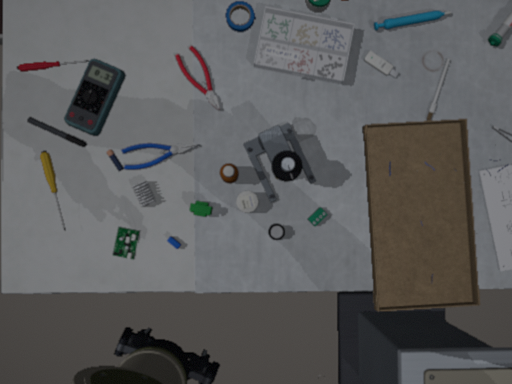

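View pics/wrist0.png

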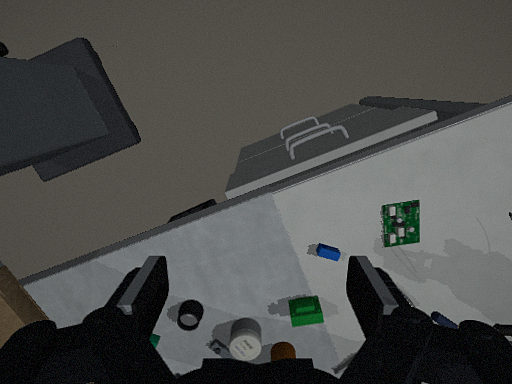

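The top image shows the press with its black ring at (287,165), bare knob on top. The column is at about (272,137). Bottle (229,173), jar (247,202), loupe (277,232), terminal block (318,217), green decoy (201,209). I'll localise these next.

```bash
cat > h.py <<'E'
import numpy as np,cv2,pickle
from scipy.spatial.transform import Rotation as R
def world(c,obs=None):
    h,w=c["range_z"].shape
    u,v=np.meshgrid(np.arange(w),np.arange(h))
    p=cv2.undistortPoints(np.stack([u,v],-1).reshape(-1,1,2).astype(np.float64),c["K"],c["dist"]).reshape(h,w,2)
    z=c["range_z"]; P=np.dstack([p[...,0]*z,p[...,1]*z,z])
    if c.get("hand_eye") is not None:
        H=np.array(c["hand_eye"]); P=P@H[:3,:3].T+H[:3,3]
        return P@R.from_quat(obs["ee_rot"]).as_matrix().T+obs["position"]
    q=np.array(c["rotation"]); M=R.from_quat(q).as_matrix() if q.shape==(4,) else q
    return P@M.T+np.array(c["origin"])
E
python3 - <<'E'
from h import *
c=pickle.load(open("top0.pkl","rb"));W=world(c)
im=c["pixels"]
for n,(u,v) in dict(knob=(288,164),bott=(229,173),jar=(247,202),loupe=(277,232),tb=(318,217),decoy=(201,209),col=(272,137),bench=(330,260),board=(420,200)).items(): print(n,W[v,u].round(3))
Z=W[...,2]
ok=c["range_z"]>0
reg=np.zeros_like(ok);reg[120:210,240:330]=1
for lo,hi in [(.142,.155),(.115,.127),(.09,.10),(.005,.015)]:
    m=ok&reg&(Z>lo)&(Z<hi)
    P=W[m];print(lo,hi,m.sum(),P.mean(0).round(4),P.min(0).round(3),P.max(0).round(3))
    if lo>.1:
        cc,r=cv2.minEnclosingCircle(P[:,:2].astype(np.float32));print(cc,r)
    if lo==.09: 
        print(cv2.minAreaRect(P[:,:2].astype(np.float32)))
crop=im[110:260,190:340,::-1];cv2.imwrite("pics/topcrop.png",cv2.resize(crop,None,fx=4,fy=4,interpolation=cv2.INTER_CUBIC))
c=pickle.load(open("scene0.pkl","rb"))
crop=c["pixels"][160:310,180:330,::-1];cv2.imwrite("pics/scenecrop.png",cv2.resize(crop,None,fx=4,fy=4,interpolation=cv2.INTER_CUBIC))
E
```

```text
knob [0.522 0.394 0.148]
bott [0.513 0.501 0.083]
jar [0.459 0.469 0.037]
loupe [0.398 0.41  0.022]
tb [0.427 0.326 0.015]
decoy [0.446 0.561 0.034]
col [0.578 0.42  0.096]
bench [0.339 0.301 0.001]
board [0.459 0.114 0.004]
0.142 0.155 135 [0.5224 0.3947 0.1486] [0.511 0.383 0.142] [0.534 0.406 0.153]
(0.5226641297340393, 0.3943459093570709) 0.01185708399862051
0.115 0.127 595 [0.522  0.395  0.1209] [0.495 0.366 0.115] [0.551 0.423 0.126]
(0.5226395726203918, 0.39447206258773804) 0.02863253466784954
0.09 0.1 633 [0.5707 0.4169 0.0958] [0.532 0.386 0.09 ] [0.601 0.446 0.1  ]
((0.5677797794342041, 0.4148664176464081), (0.06009019911289215, 0.04424890875816345), 24.185361862182617)
0.005 0.015 1134 [0.5469 0.4065 0.0098] [0.443 0.304 0.005] [0.623 0.478 0.015]
```

View pics/topcrop.png

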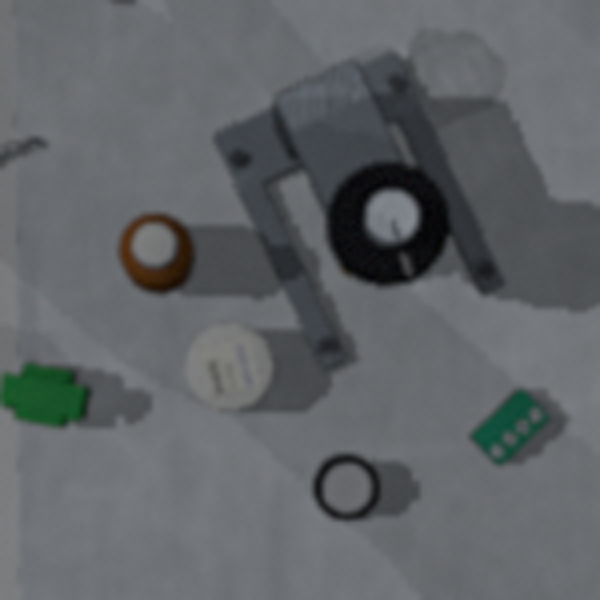

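View pics/scenecrop.png

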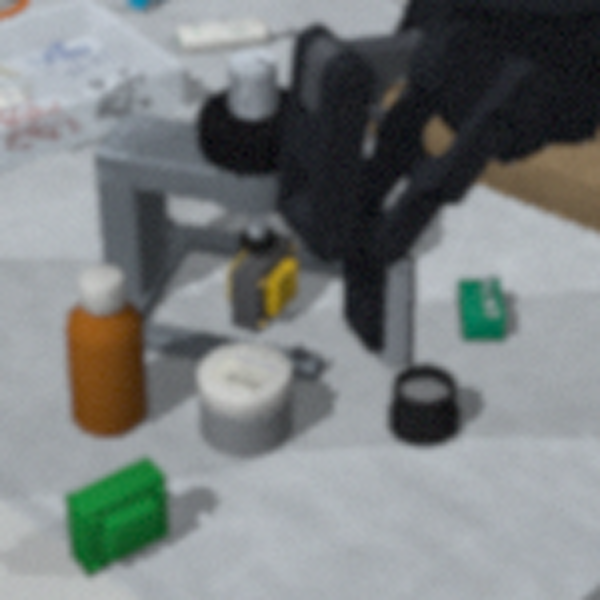

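Candidates for the transformer: the grey and yellow block under the pad at scene (246,231), and the green look-alike at scene (209,289) / top (201,209). The yellow one under the pad is the right one, and the crop confirms it. There is only one press: ring at top (287,165), bare knob at (288,164), which puts the axis at (0.5225, 0.3945) and the column at about 24°. Next I move above it at the present height.

```bash
python3 -m pendant '[[[4.8,-3.1,0],[0,0,0],0],[[4.8,-3.1,0],[0,0,0],0],[[4.8,-3.1,0],[0,0,0],0],[[4.8,-3.1,0],[0,0,0],0],[[4.8,-3.1,0],[0,0,0],0],[[3,-2,0],[0,0,0],0],[[0,0,0],[0,0,0],0]]' 60
```

```text
clock: 1.02
position: [0.5086, 0.3965, 0.2164]
ee_rot: [0.828, 0.561, -0.002, 0.001]
ft_force: [-0.4, 1.0, -0.1]
grip_width: 1.001
```

```bash
python3 -m pendant '[[[1.4,-0.2,0.3],[0,0,0],0],[[0,0,0],[0,0,0],0],[[0,0,0],[0,0,0],0]]'; python3 - <<'E'
from workcell import manip
from h import *
o=manip.get_obs();c=manip.camera("wrist");W=world(c,o)
print(manip.tcp_to_tips,o["position"],o["joint_pos"].round(3),o["torque"],o["ft_force"])
pickle.dump((c,o),open("w1.pkl","wb"));cv2.imwrite("pics/w1.png",c["pixels"][:,:,::-1])
Z=W[...,2];ok=c["range_z"]>0
for lo,hi in [(.143,.155),(.115,.127)]:
    m=ok&(Z>lo)&(Z<hi)&(np.hypot(W[...,0]-.5225,W[...,1]-.3945)<.035);P=W[m];print(m.sum(),P.mean(0) if m.sum() else 0, np.median(P[:,2]))
    if m.sum(): print(cv2.minEnclosingCircle(P[:,:2].astype(np.float32)))
E
```

```text
clock: 1.4
position: [0.5215, 0.3966, 0.2191]
ee_rot: [0.827, 0.562, -0.003, 0.0]
ft_force: [-0.5, -0.5, -0.7]
grip_width: 0.998
0.017 [0.52147965 0.39655666 0.21914374] [-0.797  0.401  0.105  1.374 -0.041  1.375  0.502] [ 0.03703932  0.03786647 -0.01745981] [-0.47126387 -0.47176248 -0.69151786]
702 [0.52170718 0.39399074 0.14910844] 0.14945634706834682
((0.522493302822113, 0.3936344385147095), 0.011841787956655025)
2394 [0.51874438 0.39531916 0.12132215] 0.12148583182641619
((0.5231424570083618, 0.3932752013206482), 0.028913045302033424)
```

View pics/w1.png

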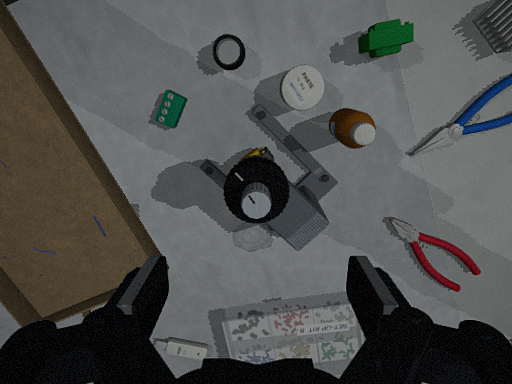

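Wrist view: ring at (256,189), knob top at (257,204) with its index line near (251,199), yellow transformer at (258,153). I'll read fingertip depths in the tool frame.

```bash
python3 - <<'E'
from h import *
c,o=pickle.load(open("w1.pkl","rb"))
W=world(c,o);M=R.from_quat(o["ee_rot"]).as_matrix();T=(W-o["position"])@M
for s in [(slice(250,384),slice(90,200)),(slice(250,384),slice(320,440))]:
    P=T[s].reshape(-1,3);P=P[(c["range_z"][s].ravel()>0)&(P[:,2]<.06)]
    print(len(P),P.min(0).round(4),P.max(0).round(4),np.percentile(P[:,2],[50,90,99]).round(4))
print(M.round(3))
# index line: dark on knob top
Z=W[...,2];m=(Z>.143)&(np.hypot(W[...,0]-.5225,W[...,1]-.3938)<.0115)
crop=c["pixels"][150:240,210:300,::-1];cv2.imwrite("pics/w1c.png",cv2.resize(crop,None,fx=6,fy=6,interpolation=cv2.INTER_CUBIC))
E
```

```text
7879 [-0.0578 -0.0185 -0.0998] [-0.016   0.0123 -0.025 ] [-0.0768 -0.0409 -0.0286]
8737 [ 0.0152 -0.0183 -0.1002] [ 0.0602  0.0127 -0.0251] [-0.0771 -0.042  -0.0289]
[[ 0.368  0.93  -0.004]
 [ 0.93  -0.368 -0.004]
 [-0.005 -0.003 -1.   ]]
```

View pics/w1c.png

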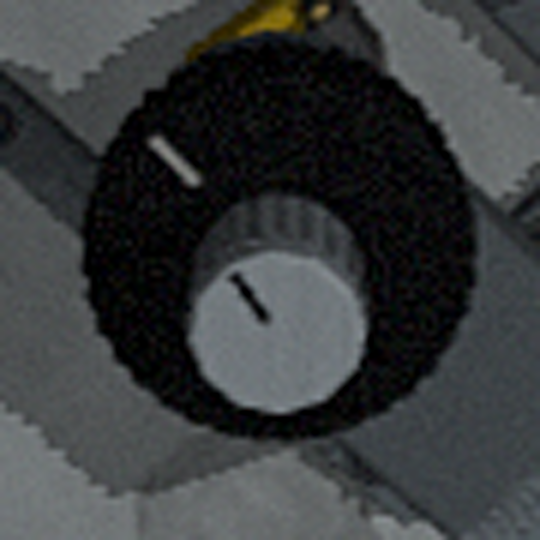

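```bash
python3 - <<'E'
from h import *
c,o=pickle.load(open("w1.pkl","rb"))
W=world(c,o);M=R.from_quat(o["ee_rot"]).as_matrix();T=(W-o["position"])@M
for v in range(252,330,8):
    print(v,[ (u,T[v,u].round(3).tolist(),round(float(c["range_z"][v,u]),3)) for u in (130,145,160)])
E
```

```text
252 [(130, [-0.169, 0.124, 0.214], 0.416), (145, [-0.139, 0.108, 0.187], 0.385), (160, [-0.131, 0.126, 0.218], 0.421)]
260 [(130, [-0.171, 0.136, 0.214], 0.42), (145, [-0.151, 0.136, 0.214], 0.42), (160, [-0.044, -0.01, -0.032], 0.139)]
268 [(130, [-0.173, 0.149, 0.215], 0.425), (145, [-0.048, -0.01, -0.039], 0.133), (160, [-0.044, -0.008, -0.035], 0.138)]
276 [(130, [-0.055, -0.007, -0.04], 0.133), (145, [-0.046, -0.011, -0.046], 0.127), (160, [-0.044, -0.004, -0.035], 0.139)]
284 [(130, [-0.05, -0.01, -0.051], 0.122), (145, [-0.044, -0.011, -0.051], 0.121), (160, [-0.044, -0.0, -0.036], 0.139)]
292 [(130, [-0.049, -0.01, -0.055], 0.118), (145, [-0.044, -0.009, -0.053], 0.12), (160, [-0.044, 0.003, -0.037], 0.139)]
300 [(130, [-0.047, -0.01, -0.06], 0.114), (145, [-0.044, -0.006, -0.054], 0.12), (160, [-0.044, 0.006, -0.039], 0.139)]
308 [(130, [-0.045, -0.01, -0.064], 0.11), (145, [-0.044, -0.003, -0.055], 0.12), (160, [-0.044, 0.009, -0.04], 0.138)]
316 [(130, [-0.045, -0.007, -0.065], 0.11), (145, [-0.044, -0.0, -0.057], 0.12), (160, [-0.141, 0.229, 0.217], 0.453)]
324 [(130, [-0.001, -0.083, -0.155], 0.0), (145, [-0.044, 0.003, -0.058], 0.12), (160, [-0.142, 0.243, 0.218], 0.458)]
```

```bash
python3 - <<'E'
from workcell import manip
from h import *
o=manip.get_obs();c=manip.camera("scene");W=world(c)
pickle.dump((c,o),open("s1.pkl","wb"))
M=R.from_quat(o["ee_rot"]).as_matrix();T=(W-o["position"])@M
m=(c["range_z"]>0)&(abs(T[...,0])<.08)&(abs(T[...,1])<.05)&(T[...,2]<.05)&(T[...,2]>-.15)
for s in (-1,1):
    P=T[m&(T[...,0]*s>0.03)]; print(s,len(P),np.percentile(P[:,2],[90,99,100]).round(4)); q=P[P[:,2]>np.percentile(P[:,2],97)]; print(q.mean(0))
crop=c["pixels"][60:300,150:400,::-1];cv2.imwrite("pics/s1.png",cv2.resize(crop,None,fx=2.4,fy=2.4,interpolation=cv2.INTER_CUBIC))
E
```

```text
-1 845 [-0.0427 -0.0281 -0.0255]
[-0.04290073 -0.00377438 -0.02901861]
1 1323 [-0.0527 -0.03   -0.0253]
[ 0.05007083 -0.00653316 -0.03167261]
```

View pics/s1.png

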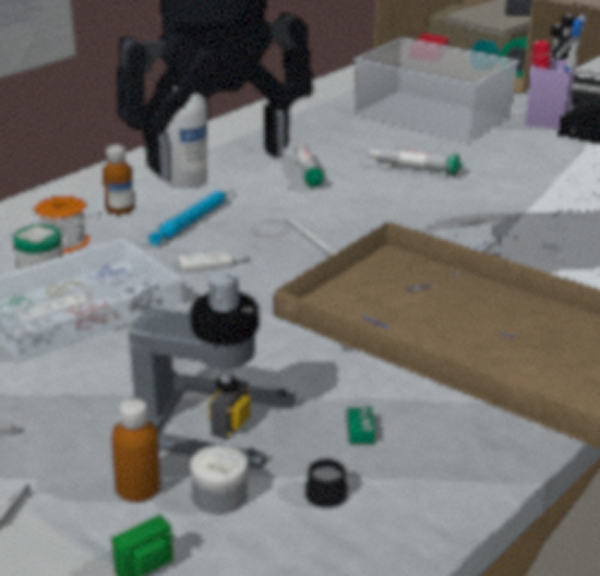

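Both cameras agree that the open fingertips are about 27 mm behind the reported TCP, not ahead of it. I'll close part-way here and check again before relying on the stated 17 mm.

```bash
cat > tips.py <<'E'
from workcell import manip
from h import *
import sys
o=manip.get_obs();c=manip.camera("scene");W=world(c)
M=R.from_quat(o["ee_rot"]).as_matrix();T=(W-o["position"])@M
m=(c["range_z"]>0)&(abs(T[...,0])<.08)&(abs(T[...,1])<.03)&(T[...,2]<.05)&(T[...,2]>-.15)
print(o["clock"],o["position"].round(4),o["grip_width"],o["ft_force"].round(2),o["torque"].round(3))
for s in (-1,1):
    P=T[m&(T[...,0]*s>0.02)]
    if len(P): print(s,len(P),np.percentile(P[:,2],[90,99,100]).round(4), P[P[:,2]>np.percentile(P[:,2],97)].mean(0).round(4))
if len(sys.argv)>1:
    crop=c["pixels"][60:300,150:400,::-1];cv2.imwrite(f"pics/{sys.argv[1]}.png",cv2.resize(crop,None,fx=2.4,fy=2.4,interpolation=cv2.INTER_CUBIC))
E
python3 -m pendant '[[[0.1,-0.28,0],[0,0,0],50],[[0,0,0],[0,0,0],50],[[0,0,0],[0,0,0],50],[[0,0,0],[0,0,0],50]]'; python3 tips.py
python3 - <<'E'
from workcell import manip
from h import *
o=manip.get_obs();c=manip.camera("wrist");W=world(c,o)
M=R.from_quat(o["ee_rot"]).as_matrix();T=(W-o["position"])@M
m=(c["range_z"]>0)&(T[...,2]<0)&(abs(T[...,1])<.014)
for s in (-1,1):
    P=T[m&(T[...,0]*s>0.0)&(T[...,2]>-.045)]
    print(P[:,2].max(),np.percentile(abs(P[:,0]),[2,5,50]))
cv2.imwrite("pics/w2.png",c["pixels"][:,:,::-1])
print(o["joint_pos"].round(3))
E
```

```text
clock: 2.0
position: [0.5219, 0.3939, 0.2194]
ee_rot: [0.827, 0.563, -0.003, 0.0]
ft_force: [0.1, -0.3, -0.2]
grip_width: 0.804
2.0 [0.5219 0.3939 0.2194] 0.8042954910732091 [ 0.13 -0.25 -0.18] [-0.027  0.    -0.056]
-1 1007 [-0.0391 -0.0223 -0.0189] [-0.0341 -0.0032 -0.0236]
1 1497 [-0.0493 -0.0253 -0.0203] [ 0.0419 -0.0076 -0.0265]
-0.01898400414337536 [0.0353063  0.03535703 0.03583792]
-0.019398217865121026 [0.03304467 0.0331059  0.03358732]
[-0.794  0.398  0.106  1.377 -0.042  1.374  0.507]
```

View pics/w2.png

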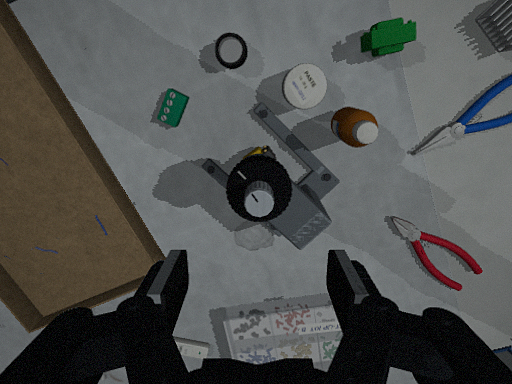

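At 68 mm opening the tips are still 19 mm behind the TCP, and that distance shrinks as they close. I'll use the measured geometry: TCP z ≈ 0.088 puts the tips near 0.104 on the ring when closed. I go down in stages and watch the force.

```bash
python3 -m pendant '[[[0.1,0.1,-2],[0,0,0],50],[[0,0,-2.5],[0,0,0],50],[[0,0,-2.5],[0,0,0],50],[[0,0,-1.5],[0,0,0],50],[[0,0,0],[0,0,0],50]]'; python3 tips.py s2
```

```text
clock: 2.72
position: [0.5218, 0.3942, 0.1268]
ee_rot: [0.827, 0.563, -0.004, 0.001]
ft_force: [-0.0, 0.3, 1.1]
grip_width: 0.806
2.725 [0.5218 0.3942 0.1268] 0.8056986393167351 [-0.04  0.25  1.1 ] [-0.023 -0.038  0.043]
-1 871 [-0.0357  0.0072  0.0233] [-0.0248 -0.0053  0.0033]
1 1683 [0.0349 0.0474 0.0497] [0.0408 0.0082 0.0469]
```

View pics/s2.png

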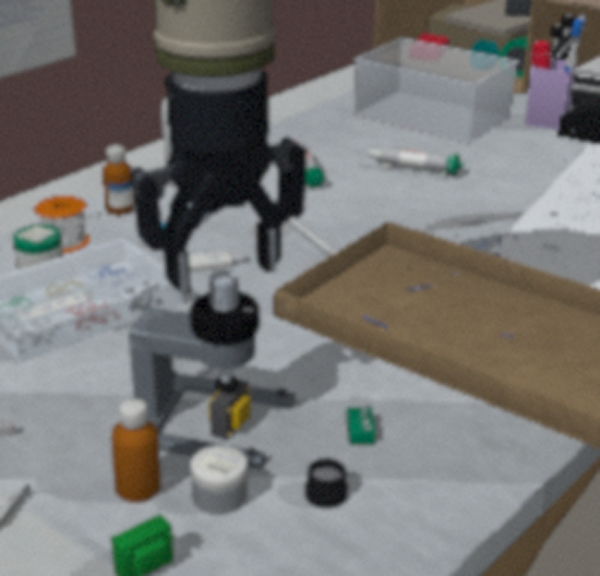

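The fingers straddle the knob and the tips sit at knob-top height, as predicted. I continue down to the ring.

```bash
python3 -m pendant '[[[0.1,0.05,-1.5],[0,0,0],50],[[0,0,-1.4],[0,0,0],50],[[0,0,-0.6],[0,0,0],50],[[0,0,0],[0,0,0],50],[[0,0,0],[0,0,0],50]]'; python3 tips.py s3;  python3 - <<'E'
from workcell import manip
from h import *
o=manip.get_obs();c=manip.camera("wrist")
cv2.imwrite("pics/w3.png",c["pixels"][:,:,::-1])
E
```

```text
clock: 3.4
position: [0.5241, 0.3956, 0.0921]
ee_rot: [0.827, 0.563, -0.002, 0.0]
ft_force: [0.7, 0.4, -1.0]
grip_width: 0.804
3.4 [0.5241 0.3956 0.0921] 0.8038708189975796 [ 0.73  0.36 -0.98] [0.053 0.009 0.017]
-1 805 [-0.0327 -0.0195  0.0102] [-0.0298 -0.0073 -0.0176]
1 1652 [0.0077 0.0421 0.0499] [0.0583 0.0271 0.0396]
```

View pics/s3.png

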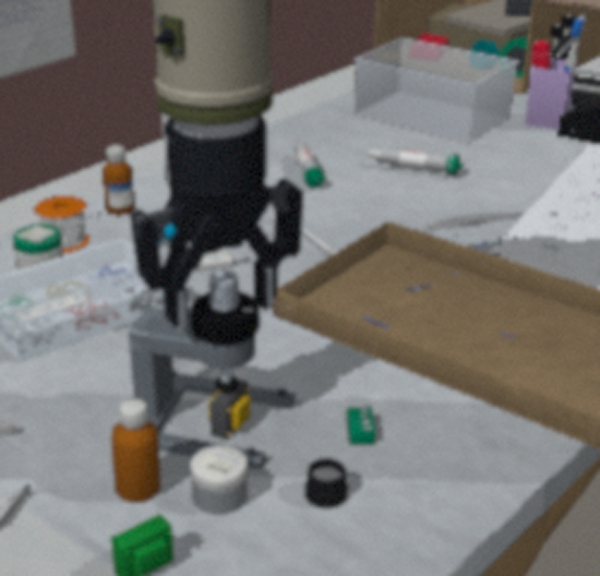

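View pics/w3.png

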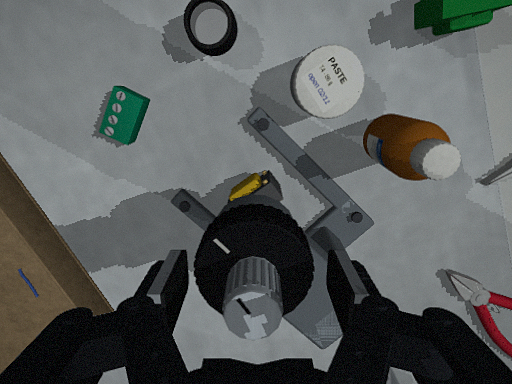

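```bash
python3 -m pendant '[[[-0.1,-0.1,-0.4],[0,0,0],50],[[0,0,0],[0,0,0],80],[[0,0,0],[0,0,0],110],[[0,0,0],[0,0,0],255],[[0,0,0],[0,0,0],255],[[0,0,0],[0,0,0],255]]' 70;cat > st.py <<'E'
from workcell import manip
from h import *
np.set_printoptions(suppress=True)
o=manip.get_obs();M=R.from_quat(o["ee_rot"]).as_matrix()
print("t",o["clock"],"p",o["position"].round(4),"yaw",round(float(np.degrees(np.arctan2(M[1,0],M[0,0]))),2),"F",o["ft_force"].round(1),"T",o["torque"].round(3),"w",round(o["grip_width"]*85,1),"j",o["joint_pos"].round(3)[[0,6]],"tau7",o["tau"].round(3)[6], "tilt",M[:,2].round(3))
E
python3 st.py
```

```text
clock: 4.25
position: [0.523, 0.3942, 0.0894]
ee_rot: [0.827, 0.563, -0.002, 0.0]
ft_force: [-0.3, 0.3, 1.2]
grip_width: 0.629
t 4.25 p [0.523  0.3942 0.0894] yaw 68.48 F [-0.3  0.3  1.2] T [-0.224  0.126 -0.008] w 53.5 j [-0.786  0.513] tau7 0.001 tilt [-0.003 -0.003 -1.   ]
```

It's gripped, with negligible side force. Now I turn clockwise in small steps and read the moment.

```bash
for i in 1 2 3; do :; done; python3 -m pendant '[[[0,0,0],[0,0,-2],255]]' >/dev/null; python3 st.py; python3 -m pendant '[[[0,0,0],[0,0,-2],255]]' >/dev/null; python3 st.py; python3 -m pendant '[[[0,0,0],[0,0,-2],255]]' >/dev/null; python3 st.py; python3 -m pendant '[[[0,0,0],[0,0,-2],255]]'>/dev/null; python3 st.py
```

```text
t 4.375 p [0.523  0.3942 0.0894] yaw 66.4 F [-0.2  0.5  1.1] T [-0.262  0.119  0.337] w 53.4 j [-0.791  0.479] tau7 0.54 tilt [-0.003 -0.003 -1.   ]
t 4.5 p [0.5231 0.3942 0.0894] yaw 64.27 F [-1.6 -0.8  0.9] T [-0.251  0.113  0.354] w 53.5 j [-0.796  0.445] tau7 0.257 tilt [-0.003 -0.003 -1.   ]
t 4.625 p [0.523  0.3942 0.0894] yaw 62.12 F [ 0.  -0.2  0.6] T [-0.275  0.126  0.321] w 53.4 j [-0.801  0.41 ] tau7 0.24 tilt [-0.003 -0.003 -1.   ]
t 4.75 p [0.523  0.3942 0.0894] yaw 59.98 F [-1.1 -0.7  1.1] T [-0.259  0.163  0.365] w 53.4 j [-0.806  0.375] tau7 0.229 tilt [-0.004 -0.003 -1.   ]
```

```bash
P='python3 st.py'; python3 -m pendant '[[[0,0,0],[0,0,-2],255]]' >/dev/null; $P; python3 -m pendant '[[[0,0,0],[0,0,-2],255]]' >/dev/null; $P; python3 -m pendant '[[[0,0,0],[0,0,-2],255]]' >/dev/null; $P; python3 -m pendant '[[[0,0,0],[0,0,-2],255]]'>/dev/null; $P; python3 tips.py s4
```

```text
t 4.875 p [0.523  0.3942 0.0894] yaw 57.84 F [0.3 0.2 0.7] T [-0.237  0.123  0.349] w 53.6 j [-0.811  0.34 ] tau7 0.227 tilt [-0.004 -0.003 -1.   ]
t 5.0 p [0.523  0.3942 0.0894] yaw 55.69 F [-0.1 -0.8  1. ] T [-0.263  0.132  0.388] w 53.3 j [-0.816  0.305] tau7 0.226 tilt [-0.004 -0.003 -1.   ]
t 5.125 p [0.523  0.3942 0.0894] yaw 53.55 F [-0.4 -0.9  0.7] T [-0.226  0.145  0.337] w 53.4 j [-0.821  0.271] tau7 0.226 tilt [-0.004 -0.002 -1.   ]
t 5.25 p [0.523  0.3942 0.0894] yaw 51.4 F [-0.1 -1.4 -0.2] T [-0.269  0.099  0.379] w 53.1 j [-0.826  0.236] tau7 0.226 tilt [-0.004 -0.002 -1.   ]
5.25 [0.523  0.3942 0.0894] 0.6242999949399702 [-0.14 -1.37 -0.19] [-0.269  0.099  0.379]
-1 813 [-0.0322 -0.0114  0.0126] [-0.0243 -0.0111 -0.0108]
1 1573 [0.0219 0.0465 0.0497] [0.065  0.0137 0.0456]
```

View pics/s4.png

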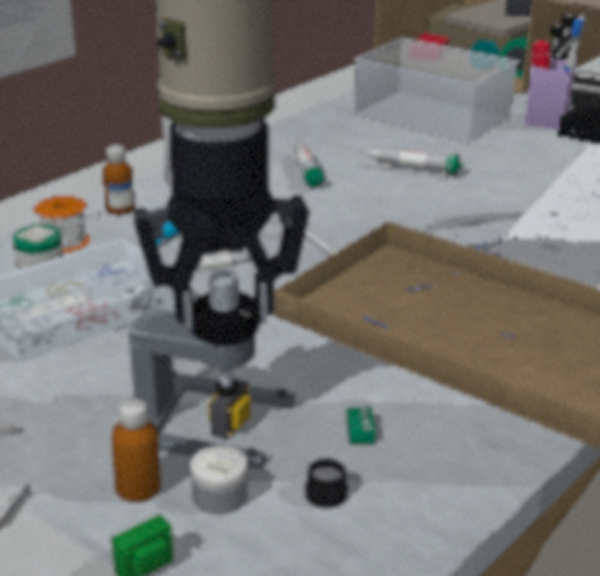

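tau7 is very clean at 0.226. It's still free, so I continue.

```bash
P='python3 st.py'; python3 -m pendant '[[[0,0,0],[0,0,-2],255]]' >/dev/null; $P; python3 -m pendant '[[[0,0,0],[0,0,-2],255]]' >/dev/null; $P; python3 -m pendant '[[[0,0,0],[0,0,-2],255]]' >/dev/null; $P; python3 -m pendant '[[[0,0,0],[0,0,-2],255]]'>/dev/null; $P;
```

```text
t 5.425 p [0.523  0.3942 0.0894] yaw 49.2 F [-0.3 -0.4  0.6] T [-0.273  0.151  0.423] w 53.4 j [-0.832  0.2  ] tau7 0.465 tilt [-0.004 -0.002 -1.   ]
t 5.55 p [0.523  0.3942 0.0894] yaw 47.07 F [ 0.  -1.   0.3] T [-0.25   0.136  0.457] w 53.3 j [-0.837  0.166] tau7 0.153 tilt [-0.004 -0.002 -1.   ]
t 5.675 p [0.523  0.3942 0.0894] yaw 44.92 F [-1.2 -0.7  0.4] T [-0.257  0.115  0.441] w 53.4 j [-0.842  0.131] tau7 0.139 tilt [-0.004 -0.002 -1.   ]
t 5.8 p [0.523  0.3942 0.0894] yaw 42.78 F [-0.4 -0.5  1. ] T [-0.323  0.171  0.406] w 53.6 j [-0.847  0.096] tau7 0.102 tilt [-0.004 -0.002 -1.   ]
```

Both readings shifted after yaw ≈ 51°, so this is probably contact. I'll check with a scene crop before going on.

```bash
python3 st.py; python3 - <<'E'
from workcell import manip
from h import *
c=manip.camera("scene");pickle.dump(c,open("s5.pkl","wb"))
a=pickle.load(open("s1.pkl","rb"))[0]
t=[cv2.resize(x["pixels"][205:250,225:275,::-1],None,fx=8,fy=8,interpolation=cv2.INTER_CUBIC) for x in (a,c)]
cv2.imwrite("pics/s5.png",np.hstack(t))
E
python3 st.py
```

```text
t 5.8 p [0.523  0.3942 0.0894] yaw 42.78 F [-0.4 -0.5  1. ] T [-0.323  0.171  0.406] w 53.6 j [-0.847  0.096] tau7 0.102 tilt [-0.004 -0.002 -1.   ]
t 5.85 p [0.523  0.3942 0.0894] yaw 42.68 F [-0.6 -0.7  1.6] T [-0.237  0.223  0.212] w 53.1 j [-0.847  0.095] tau7 0.172 tilt [-0.004 -0.002 -1.   ]
```

View pics/s5.png

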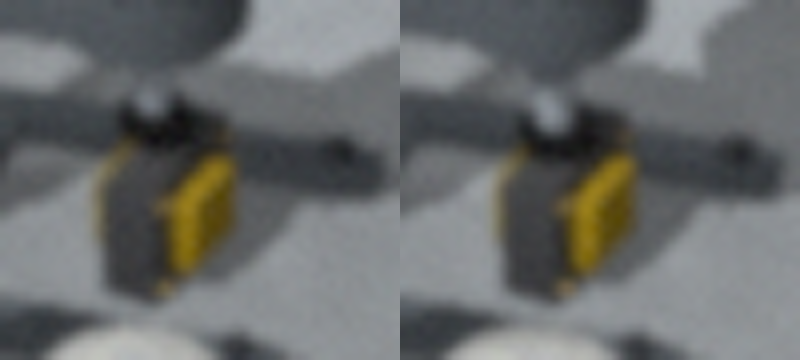

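```bash
P='python3 st.py'; python3 -m pendant '[[[0,0,0],[0,0,-1],255]]' >/dev/null; $P; python3 -m pendant '[[[0,0,0],[0,0,-1],255]]' >/dev/null; $P;
```

```text
t 5.975 p [0.523  0.3942 0.0894] yaw 41.64 F [ 0.1 -0.4  1.7] T [-0.276  0.1    0.567] w 53.4 j [-0.85   0.078] tau7 -0.103 tilt [-0.004 -0.002 -1.   ]
t 6.1 p [0.523  0.3942 0.0894] yaw 40.57 F [-0.6 -0.9  1.3] T [-0.25   0.179  0.54 ] w 53.3 j [-0.852  0.06 ] tau7 -0.245 tilt [-0.004 -0.002 -1.   ]
```

```bash
P='python3 st.py'; python3 -m pendant '[[[0,0,0],[0,0,-0.3],255]]' >/dev/null; $P; python3 -m pendant '[[[0,0,0],[0,0,-0.3],255]]' >/dev/null; $P;python3 -m pendant '[[[0,0,0],[0,0,-0.3],255]]' >/dev/null; $P;
```

```text
t 6.225 p [0.523  0.3942 0.0894] yaw 40.24 F [ 0.7 -0.5  1.8] T [-0.263  0.127  0.501] w 53.4 j [-0.853  0.055] tau7 -0.54 tilt [-0.004 -0.002 -1.   ]
t 6.35 p [0.523  0.3942 0.0894] yaw 39.93 F [-0.2 -0.1  1.6] T [-0.258  0.182  0.531] w 53.5 j [-0.854  0.05 ] tau7 -0.439 tilt [-0.004 -0.002 -1.   ]
t 6.475 p [0.523  0.3942 0.0894] yaw 39.61 F [ 0.1 -1.1  0.2] T [-0.276  0.151  0.566] w 53.6 j [-0.854  0.045] tau7 -0.436 tilt [-0.004 -0.002 -1.   ]
```

The moment now averages 0.54 N m, which is 0.18 above free. By angle it is 11.8° past the estimated contact, about 12 N, so the two agree. I release the ring and rise straight up.

```bash
python3 -m pendant '[[[0,0,0],[0,0,0],40],[[0,0,0],[0,0,0],40],[[0,0,0],[0,0,0],40],[[0,0,0],[0,0,0],40]]'; python3 st.py; python3 -m pendant '[[[0,0,2],[0,0,0],40],[[0,0,3],[0,0,0],40],[[0,0,3],[0,0,0],40],[[0,0,2],[0,0,0],40],[[0,0,0],[0,0,0],40],[[0,0,0],[0,0,0],40]]'; python3 st.py;  python3 - <<'E'
from workcell import manip
from h import *
o=manip.get_obs();c=manip.camera("wrist");pickle.dump((c,o),open("w4.pkl","wb"))
W=world(c,o);Z=W[...,2];ok=c["range_z"]>0
for lo,hi in [(.143,.155),(.115,.127)]:
    m=ok&(Z>lo)&(Z<hi)&(np.hypot(W[...,0]-.5225,W[...,1]-.3945)<.035);P=W[m];print(m.sum(),P.mean(0), cv2.minEnclosingCircle(P[:,:2].astype(np.float32)))
cv2.imwrite("pics/w4.png",c["pixels"][:,:,::-1])
E
```

```text
clock: 6.98
position: [0.5233, 0.3945, 0.0895]
ee_rot: [0.941, 0.338, -0.002, -0.0]
ft_force: [0.4, -0.8, 0.1]
grip_width: 0.844
t 6.975 p [0.5233 0.3945 0.0895] yaw 39.53 F [ 0.4 -0.8  0.1] T [-0.028  0.015 -0.016] w 71.7 j [-0.854  0.044] tau7 -0.001 tilt [-0.004 -0.001 -1.   ]
clock: 7.72
position: [0.5238, 0.3946, 0.1988]
ee_rot: [0.941, 0.338, 0.0, -0.001]
ft_force: [-0.3, 0.3, -0.1]
grip_width: 0.843
t 7.725 p [0.5238 0.3946 0.1988] yaw 39.5 F [-0.3  0.3 -0.1] T [0.043 0.017 0.029] w 71.7 j [-0.863  0.032] tau7 -0.002 tilt [-0.001  0.003 -1.   ]
842 [0.52207993 0.39451143 0.14902912] ((0.5231812000274658, 0.3934006690979004), 0.012168215587735176)
2759 [0.51989412 0.39738927 0.12132563] ((0.523193895816803, 0.39345911145210266), 0.028964493423700333)
```

View pics/w4.png

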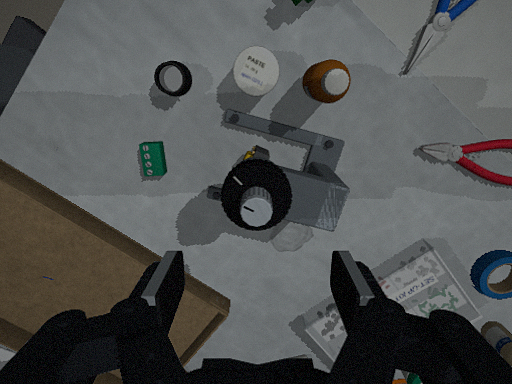

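Compare knob and ring mark angles before and after.

```bash
cat > marks.py <<'E'
from h import *
def topview(c,o,z,ctr,r,n=300):
    # resample the plane at height z into a world-aligned picture
    g=np.linspace(-r,r,n);X,Y=np.meshgrid(g,g)
    P=np.stack([X+ctr[0],Y+ctr[1],np.full_like(X,z)],-1).reshape(-1,3)
    H=np.array(c["hand_eye"]);M=R.from_quat(o["ee_rot"]).as_matrix()
    T=(P-o["position"])@M; C=(T-H[:3,3])@H[:3,:3]
    uv,_=cv2.projectPoints(C,np.zeros(3),np.zeros(3),c["K"],c["dist"])
    uv=uv.reshape(n,n,2).astype(np.float32)
    im=cv2.cvtColor(c["pixels"],cv2.COLOR_RGB2GRAY)
    return X,Y,cv2.remap(im,uv[...,0],uv[...,1],cv2.INTER_CUBIC).astype(float)
def ang(c,o,z,ctr,lo,hi,dark):
    X,Y,I=topview(c,o,z,ctr,hi*1.1);r=np.hypot(X,Y);m=(r>lo)&(r<hi)
    med=np.median(I[m]);w=np.where(m,np.clip((med-I if dark else I-med)-30,0,None),0)
    x=(w*X).sum()/w.sum();y=(w*Y).sum()/w.sum();return np.degrees(np.arctan2(y,x)),w.sum()
def report(c,o,ctr):
    print("knob",ang(c,o,.149,ctr,.003,.0095,True),"ring",ang(c,o,.121,ctr,.015,.026,False))
if __name__=="__main__":
    for f in ("w1.pkl","w4.pkl"):
        c,o=pickle.load(open(f,"rb"));W=world(c,o);Z=W[...,2]
        m=(Z>.145)&(np.hypot(W[...,0]-.5225,W[...,1]-.3945)<.015)
        ctr=cv2.minEnclosingCircle(W[m][:,:2].astype(np.float32))[0];print(f,ctr);report(c,o,ctr)
E
python3 marks.py
```

```text
w1.pkl (0.5209884643554688, 0.3951365649700165)
knob (np.float64(-162.60766369231644), np.float64(146038.0)) ring (np.float64(-30.505779011188306), np.float64(527530.0))
w4.pkl (0.5214545726776123, 0.3958229720592499)
knob (np.float64(-150.79671179429812), np.float64(186458.0)) ring (np.float64(-55.143707619412574), np.float64(588381.0))
```

```bash
python3 - <<'E'
from marks import *
t=[]
for f,ctr in (("w1.pkl",(.5225,.3936)),("w4.pkl",(.5232,.3934))):
    c,o=pickle.load(open(f,"rb"))
    for z,r in ((.149,.015),(.121,.031)):
        X,Y,I=topview(c,o,z,ctr,r); t.append(cv2.flip(np.clip(I,0,255).astype(np.uint8),0))
cv2.imwrite("pics/marks.png",np.vstack([np.hstack(t[:2]),np.hstack(t[2:])]))
E
```

```text
(no output)
```

View pics/marks.png

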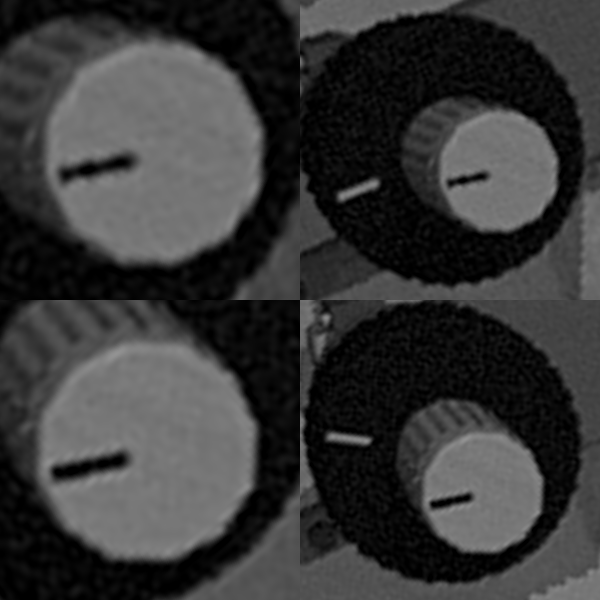

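In the rectified views the knob line stays at about 192° (not moved). The ring mark went from 200° to 173.5°, close to the commanded 29°. Now I narrow the jaws and check tip depth before descending on the knob.

```bash
python3 -m pendant '[[[-0.1,0,0],[0,0,0],125],[[0,0,0],[0,0,0],125],[[0,0,0],[0,0,0],125],[[0,0,0],[0,0,0],125]]' 30; python3 - <<'E'
from workcell import manip
from h import *
o=manip.get_obs();c=manip.camera("wrist");W=world(c,o)
print(o["position"],o["grip_width"]*85)
M=R.from_quat(o["ee_rot"]).as_matrix();T=(W-o["position"])@M
m=(c["range_z"]>0)&(T[...,2]<0.03)&(abs(T[...,1])<.014)
for s in (-1,1):
    P=T[m&(T[...,0]*s>0.0)&(T[...,2]>-.06)]
    print(np.percentile(P[:,2],[95,99,99.8]),P[:,2].max(),np.percentile(abs(P[:,0]),[2,5,50]))
cv2.imwrite("pics/w5.png",c["pixels"][:,:,::-1])
E
python3 tips.py
```

```text
clock: 8.28
position: [0.522, 0.394, 0.1966]
ee_rot: [0.941, 0.338, -0.001, -0.001]
ft_force: [-0.4, -0.6, 0.3]
grip_width: 0.509
[0.52199455 0.3940428  0.19656172] 43.23131302380718
[-0.02099442 -0.01671815 -0.01513734] -0.013589838134229927 [0.02219703 0.02226226 0.02504152]
[-0.02076226 -0.01646632 -0.01526474] -0.014235862633445059 [0.02098341 0.02104246 0.02365189]
8.325 [0.522  0.3941 0.1966] 0.5088213910690926 [0.08 0.26 0.43] [-0.045 -0.036 -0.007]
-1 958 [-0.0439 -0.0207 -0.0151] [-0.0264 -0.0091 -0.0217]
1 1018 [-0.0401 -0.0185 -0.0132] [ 0.0272 -0.0074 -0.0199]
```

View pics/w5.png

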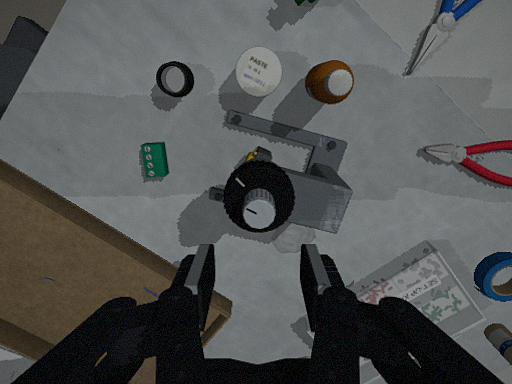

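```bash
python3 -m pendant '[[[0.1,0,-2],[0,0,0],125],[[0,0,-2],[0,0,0],125],[[0,0,-1],[0,0,0],125],[[0,0,0],[0,0,0],125],[[0,0,0],[0,0,0],125]]'; python3 st.py
```

```text
clock: 9.0
position: [0.5226, 0.3935, 0.1421]
ee_rot: [0.941, 0.338, -0.002, -0.0]
ft_force: [-0.1, 0.4, 1.1]
grip_width: 0.509
t 9.0 p [0.5226 0.3935 0.1421] yaw 39.5 F [-0.1  0.4  1.1] T [-0.023  0.025 -0.002] w 43.3 j [-0.859  0.038] tau7 0.002 tilt [-0.004 -0.001 -1.   ]
```

```bash
python3 -m pendant '[[[0.05,0.05,-1],[0,0,0],125],[[0,0,-1],[0,0,0],125],[[0,0,-0.5],[0,0,0],125],[[0,0,0],[0,0,0],125],[[0,0,0],[0,0,0],125]]'; python3 st.py; python3 tips.py s6
```

```text
clock: 9.62
position: [0.5236, 0.3944, 0.1162]
ee_rot: [0.941, 0.338, -0.001, -0.001]
ft_force: [-0.0, -0.3, 0.0]
grip_width: 0.507
t 9.625 p [0.5236 0.3944 0.1162] yaw 39.5 F [-0.  -0.3  0. ] T [ 0.038 -0.064 -0.009] w 43.1 j [-0.857  0.041] tau7 0.001 tilt [-0.003  0.    -1.   ]
9.625 [0.5236 0.3944 0.1162] 0.5073380488729532 [-0.03 -0.27  0.05] [ 0.038 -0.064 -0.009]
-1 935 [-0.0209  0.0276  0.0389] [-0.023  -0.0097  0.023 ]
1 1447 [0.0302 0.047  0.0497] [ 0.0671 -0.0042  0.0451]
```

View pics/s6.png

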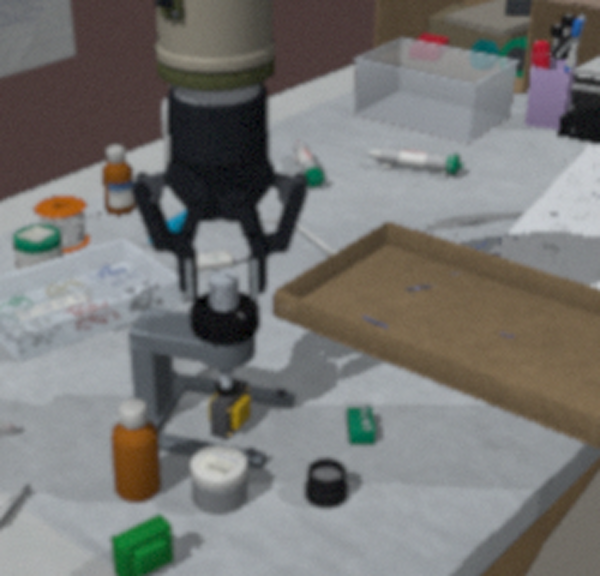

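The fingers stand either side of the knob, above the ring. I close with 30 N.

```bash
python3 -m pendant '[[[0,0,0],[0,0,0],160],[[0,0,0],[0,0,0],180],[[0,0,0],[0,0,0],255],[[0,0,0],[0,0,0],255],[[0,0,0],[0,0,0],255]]' 30; python3 st.py; P='python3 st.py'; python3 -m pendant '[[[0,0,0],[0,0,-4],255],[[0,0,0],[0,0,-4],255]]' >/dev/null; $P; python3 -m pendant '[[[0,0,0],[0,0,-4],255],[[0,0,0],[0,0,-4],255]]' >/dev/null; $P
```

```text
clock: 10.3
position: [0.5232, 0.3941, 0.1169]
ee_rot: [0.941, 0.338, -0.002, -0.001]
ft_force: [-1.6, -0.5, 0.2]
grip_width: 0.26
t 10.3 p [0.5232 0.3941 0.1169] yaw 39.49 F [-1.6 -0.5  0.2] T [-0.17   0.202 -0.051] w 22.1 j [-0.857  0.041] tau7 -0.002 tilt [-0.004 -0.    -1.   ]
t 10.55 p [0.5232 0.3941 0.1169] yaw 31.3 F [-1.5 -0.9  1.8] T [-0.284  0.356  0.077] w 21.3 j [-0.875 -0.093] tau7 1.099 tilt [-0.004  0.    -1.   ]
t 10.8 p [0.5231 0.394  0.1169] yaw 23.03 F [-1.5 -1.6  1.3] T [-0.316  0.37   0.072] w 21.6 j [-0.895 -0.228] tau7 1.087 tilt [-0.004  0.001 -1.   ]
```

```bash
P='python3 st.py'; python3 -m pendant '[[[0,0,0],[0,0,-4],255],[[0,0,0],[0,0,-4],255],[[0,0,0],[0,0,-4],255]]' >/dev/null; $P; python3 -m pendant '[[[0,0,0],[0,0,-4],255],[[0,0,0],[0,0,-4],255],[[0,0,0],[0,0,-4],255]]' >/dev/null; $P;python3 -m pendant '[[[0,0,0],[0,0,-4],255],[[0,0,0],[0,0,-4],255],[[0,0,0],[0,0,-4],255]]' >/dev/null; $P
```

```text
t 11.175 p [0.523  0.394  0.1169] yaw 10.64 F [-1.7 -1.2  1.2] T [-0.303  0.411  0.02 ] w 21.7 j [-0.923 -0.43 ] tau7 1.086 tilt [-0.004  0.001 -1.   ]
t 11.55 p [0.5229 0.394  0.1169] yaw -1.74 F [-2.5 -0.9  1.6] T [-0.303  0.31  -0.011] w 22.2 j [-0.953 -0.632] tau7 1.085 tilt [-0.004  0.002 -1.   ]
t 11.925 p [0.5229 0.394  0.117 ] yaw -14.13 F [-1.8 -1.6  1.1] T [-0.348  0.346  0.007] w 21.7 j [-0.982 -0.834] tau7 1.084 tilt [-0.003  0.002 -1.   ]
```

```bash
P='python3 st.py'; python3 -m pendant '[[[0,0,0],[0,0,-3],255],[[0,0,0],[0,0,-3],255]]' >/dev/null; $P; python3 -m pendant '[[[0,0,0],[0,0,-2],255]]' >/dev/null; $P;python3 -m pendant '[[[0,0,0],[0,0,-2],255]]' >/dev/null; $P;python3 -m pendant '[[[0,0,0],[0,0,-2],255]]' >/dev/null; $P
```

```text
t 12.175 p [0.5228 0.3941 0.1169] yaw -20.33 F [-1.5 -1.8  0.9] T [-0.273  0.231  0.025] w 21.7 j [-0.997 -0.935] tau7 0.798 tilt [-0.003  0.003 -1.   ]
t 12.3 p [0.5228 0.3941 0.1169] yaw -22.41 F [-2.  -2.   0.6] T [-0.272  0.284 -0.066] w 22.0 j [-1.002 -0.969] tau7 0.353 tilt [-0.003  0.003 -1.   ]
t 12.425 p [0.5228 0.394  0.1169] yaw -24.5 F [-1.7 -1.2  1.5] T [-0.316  0.276 -0.   ] w 21.8 j [-1.007 -1.003] tau7 0.526 tilt [-0.003  0.003 -1.   ]
t 12.55 p [0.5228 0.3941 0.1169] yaw -26.6 F [-2.9 -1.   1.8] T [-0.29   0.315  0.049] w 21.4 j [-1.012 -1.037] tau7 0.541 tilt [-0.003  0.003 -1.   ]
```

```bash
P='python3 st.py'; python3 -m pendant '[[[0,0,0],[0,0,-2],255]]' >/dev/null; $P; python3 -m pendant '[[[0,0,0],[0,0,-2],255]]' >/dev/null; $P;python3 -m pendant '[[[0,0,0],[0,0,-2],255]]' >/dev/null; $P
```

```text
t 12.675 p [0.5228 0.394  0.1169] yaw -28.73 F [-2.  -2.1  1.7] T [-0.316  0.323  0.25 ] w 21.4 j [-1.017 -1.072] tau7 0.458 tilt [-0.002  0.003 -1.   ]
t 12.8 p [0.523  0.3945 0.117 ] yaw -30.85 F [-0.3 -0.7  1.3] T [-0.038  0.077  0.146] w 22.0 j [-1.022 -1.106] tau7 0.534 tilt [-0.002  0.004 -1.   ]
t 12.925 p [0.5232 0.3949 0.117 ] yaw -32.97 F [-0.7 -0.1 -0.5] T [-0.311  0.089  0.115] w 21.3 j [-1.028 -1.141] tau7 0.564 tilt [-0.001  0.004 -1.   ]
```

The moment rose to 0.25 at about 68° of turn, where the image predicted the stop (69°). After that the pads slipped on the knob. I release, rise and check.

```bash
python3 -m pendant '[[[0,0,0],[0,0,0],125],[[0,0,0],[0,0,0],110],[[0,0,0],[0,0,0],110],[[0,0,0],[0,0,0],110]]'; python3 -m pendant '[[[0,0,2],[0,0,0],110],[[0,0,3],[0,0,0],110],[[0,0,3],[0,0,0],110],[[0,0,0],[0,0,0],110],[[0,0,0],[0,0,0],110]]'; python3 st.py;  python3 - <<'E'
from workcell import manip
from marks import *
o=manip.get_obs();c=manip.camera("wrist");pickle.dump((c,o),open("w6.pkl","wb"))
W=world(c,o);Z=W[...,2]
m=(Z>.143)&(Z<.155)&(np.hypot(W[...,0]-.5225,W[...,1]-.3945)<.035)&(c["range_z"]>0);ctr=cv2.minEnclosingCircle(W[m][:,:2].astype(np.float32))[0];print(ctr)
t=[]
for f,ct in (("w4.pkl",(.5232,.3934)),("w6.pkl",ctr)):
    c,o=pickle.load(open(f,"rb"))
    for z,r in ((.149,.015),(.121,.031)):
        X,Y,I=topview(c,o,z,ct,r); t.append(cv2.flip(np.clip(I,0,255).astype(np.uint8),0))
cv2.imwrite("pics/marks2.png",np.vstack([np.hstack(t[:2]),np.hstack(t[2:])]))
E
python3 tips.py s7
```

```text
clock: 13.42
position: [0.5235, 0.3949, 0.117]
ee_rot: [0.959, -0.284, -0.001, -0.002]
ft_force: [0.0, 0.7, -0.3]
grip_width: 0.57
clock: 14.05
position: [0.524, 0.3947, 0.2046]
ee_rot: [0.959, -0.284, 0.0, -0.003]
ft_force: [-0.7, 1.3, 0.2]
grip_width: 0.568
t 14.05 p [0.524  0.3947 0.2046] yaw -33.03 F [-0.7  1.3  0.2] T [0.042 0.036 0.02 ] w 48.3 j [-1.039 -1.162] tau7 -0.003 tilt [ 0.002  0.006 -1.   ]
(0.5231958627700806, 0.3935662508010864)
14.1 [0.5242 0.3948 0.2048] 0.5693336837651768 [0.78 0.05 1.24] [ 0.027 -0.006 -0.047]
-1 1347 [-0.0374 -0.0175 -0.0139] [-0.0311 -0.0024 -0.0186]
1 233 [-0.0232 -0.0155 -0.0141] [ 0.0245 -0.0056 -0.0157]
```

View pics/marks2.png

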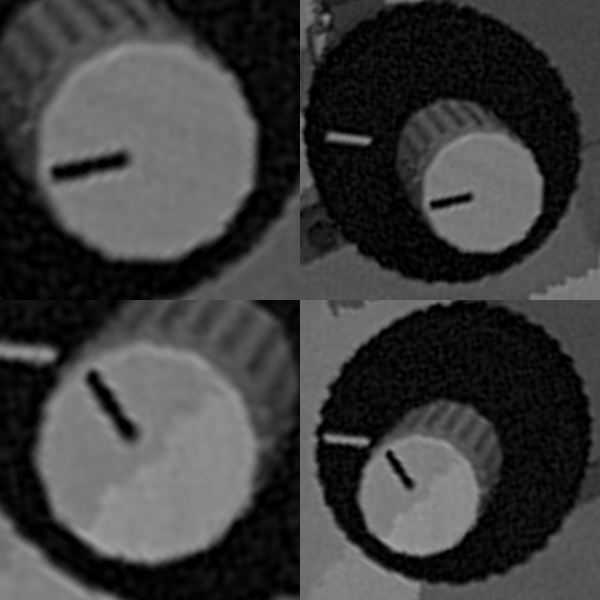

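View pics/s7.png

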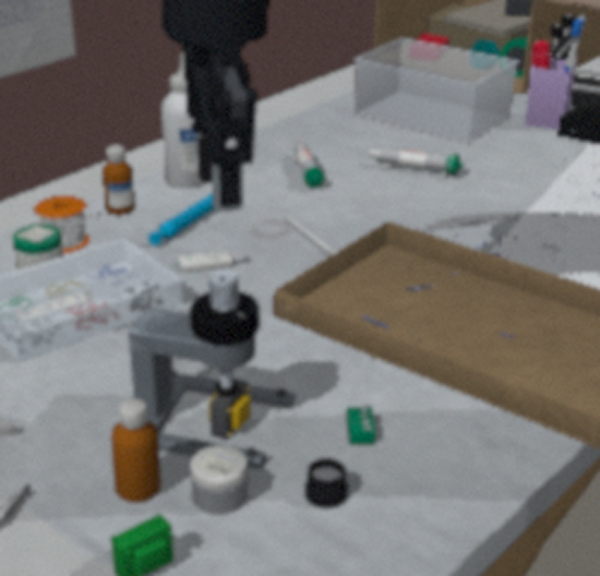

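Ring mark is unchanged at about 174°. The knob line went from ~191° to 124°, i.e. 80° from the press axis line, which matches the 1.4 rad stop. The transformer and the bystanders look untouched and the gripper is clear, so I hand in.

```bash
python3 -c "
from workcell import manip
print(manip.hand_in())"
```

```text
the job is handed in; nothing more can be done
None
```

The transformer is clamped at an estimated 12 N, the inner knob is at its stop, and the job is handed in with the gripper clear at about 14 s. No verdict was reported.

- **Ring:** I turned it about 29° clockwise. The moment rose from about 0.35 to 0.54 N m, 0.18 above free turning. The angle past estimated contact, about 11.8°, also gives roughly 12 N. Both are estimates, because individual moment readings scattered by about 0.03 N m and the contact point was only clear to within about 2°.
- **Knob during the ring turn:** its line stayed put to within about 3° of image reading, well inside the 3 mm allowed.
- **Knob:** I turned it about 67° clockwise until the moment jumped to 0.25 N m. The pads then slipped on it slightly. Its mark reads about 80° (1.4 rad), taking zero as the line opposite the column, which is my assumption.
- **Ring during the knob turn:** its mark did not move beyond reading error of about 2°.
- **Surroundings:** in the last scene picture the transformer and the four things beside the press look unmoved; I judged this by eye.
- **Disagreement:** the cameras showed the fingertips 13 to 27 mm behind the reported TCP, depending on opening, not 17 mm ahead as stated. I worked from the camera values, and they fitted both grasps.

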